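Slide the battery box home on its charger

ROBOT

A 6-joint arm with a two-finger parallel gripper is mounted at the origin on the work surface. World frame = base frame: x ahead of the robot, y to its left, z up, the work surface at z = 0. Lengths are in mm, angles in rad, forces in N, time in s.
With the tool pointing down it reaches from about 275 to 850 mm from the base axis. Payload 5.2 kg.
Tool frame: the origin (TCP) lies midway between the tips of the shut fingers; the grasp point (between the pads) lies 19 mm behind it; x points along the fingers, z is the direction in which the jaws open and shut, and the axes are right-handed (so a half turn about x gives the same grasp; the last joint's range is limited). The gripper opens to 85 mm and grips with 20 to 120 N. Pads are 22 mm wide; open, the fingers measure 114 mm over their backs; the gripper's body (76 mm by 85 mm) begins 54 mm behind the grasp point. The pads swing forward as they close: fully open they stand 13 mm farther back than shut.
Start: joints at [-1.438, 0.259, 1.535, -0, 1.348, -0.203], TCP at [181.259, -519.278, 231.31] pointing down, gripper open.
Joint ranges: [-3.14, 3.14], [-0.91, 2.08], [0.19, 2.58], [-1.22, 4.36], [0.22, 2.71], [-3.12, 3.12]. Speed limits (rad/s): [2.57, 2.57, 3.14, 3.14, 3.14, 3.14].

INTERFACE

Orientations are given as a unit quaternion [x, y, z, w].
In Python, from station import get_obs, eyes, manip gives the robot as it stands.
- The arm moves only by the tool step_arm, never from a script. Its argument "plan" is a list of rows, each a list of 7 numbers: the closure in counts, from 0 (fully open) to 255 (shut), then the shift along the tool's x, y, z in mm, then the turn, a rotation vector about the tool's x, y, z in degrees. In form: [[grip, x, y, z, rx, ry, rz], ...]. A call has 1 to 5 rows; each row is the pose to reach, as a shift and turn from the pose commanded when the call began, along the tool's axes at that moment; what a row does not reach only later rows make up. A row lasts 1/8 s, in which the tool goes at most 62.5 mm and 10.7 degrees, less where a joint would pass 70% of its speed; a pose out of reach is approached as far as the arm can. A call with a gripper value outside its range is refused whole. The fingers move at their own pace and stop on an object; "newtons" is the grip in N (left out, the last holds). Time passes only in rows, so rows that repeat a pose let the fingers close. It gives the time, the measured TCP pose, the force and the opening at its end, in the units of the state.
- get_obs(): the state, without advancing time (a new reading comes with each control period).
- eyes.snapshot(name): name is "scene" or "top" or "wrist"; returns the picture (400x640x3 uint8, red, green, blue); there is no depth.
- eyes.get_calibration(name): a dict with "camera_matrix" (3x3 intrinsics, pixels), "world_from_camera" (4x4, takes a point from camera to world coordinates); the wrist camera has in their place "hand_eye" (4x4, takes a point from camera to tool coordinates, whose origin is the TCP and whose axes are the tool frame's). Camera axes: x right, y down, z forward; pixel columns grow to the right and rows downward; lengths in mm; the calibration is good to about 2 mm. A picture is of the moment at which its call begins: read the wrist's pose just before it. get_calibration takes no time and is no camera call.
- manip.job_done(): hands the job in, once; it reports no verdict.
The state is a dict: "t": time; "qpos": joint angles; "qd": joint speeds; "joint_efforts": joint torques, N m; "position": TCP position; "tool_rot": TCP orientation; "force": force on the tool from outside, world axes, zero at the start; "moment": the same for the moment, N m; "opening": finger opening in mm.
Only numpy, scipy, OpenCV 4.12 (cv2) and the standard library are available. Lean on these libraries where they do the work, as an engineer would, in place of code of your own. Each camera call takes 0.05 s, during which the arm holds its last target.

TASK

Push the tall blue battery box along the bench into the yellow-taped bay until its back stands flat against the white charger's stop, then press the green charge button and let it go. The box is heavy and tips easily, so push it low, near its base: do not take it by its handle, lift it or tip it, and leave the torch, the brown bottle and the white-lidded jar where they stand.

Things in the scene. Friction and masses are not known exactly. Their poses are not given: they have to be found in the camera images.
- battery: Battery box: blue upright box, 70 deep (x), 120 wide (y), 190 high, 0.7 to 1 kg; grey band round its lowest 36 mm (push there), black carrying handle on top, up to 228 mm. Slides freely on the bench, friction 0.5 to 0.7; a push above about 45 mm may tip it. Origin: centre of underside. x points from the front (to push; grey label, red lamp; away from the charger) to the back; z up.
- dock: White charger, fixed. Origin: on the bench, foot of the stop face, mid-bay. x: direction to push the box; y along the stop. Stop: wall 50 high, 30 thick, from x = 0 on, y -155 to 80 mm. Bay: flat yellow tape, inner edges y = -77, 77 and x = -85 mm. A parked box has its origin at x = -35, y = 0 and the charger's yaw. Console: x -80 to 0, y -155 to -105 mm, 35 high.
- charge_top (a point): Centre of the top of the green charge button, 28 mm across, 57 mm above the bench, on the console at x = -40, y = -130 mm in the charger's frame; in a grey collar 44 mm across whose top is 10 mm lower. Pressed straight down.
- charge (a joint): How far the charge button is down, in m: 0 released, 0.006 fully down. It springs back; fully down takes about 5 N.
- torch: Bystander: chromed torch standing on end, 38 mm diameter, 125 high; origin at the centre of its foot.
- reagent: Bystander: brown reagent bottle, 60 mm diameter, 120 high; origin at the centre of its foot.
- jar: Bystander: low jar with a white lid, 80 mm diameter, 50 high; origin at the centre of its foot.
Mind the look-alikes: they are no part of the job. Of the things that look like the battery, take the one that is farthest from the robot's base at the start.

How it is judged:
By the outcome, as a careful person would: the job done as asked, in the order asked, and still so for the second after the job is handed in, with the robot touching nothing.
It also fails if it takes over 64 s, if anything falls off the work surface, if the arm or the gripper's body presses on something with over 40 N, if the wrist force passes 120 N, or if a joint passes its speed limit or range.

## Working session

There is one attempt and no reset: what is moved stays moved. The work goes in short steps, Python scripts to look and compute and a tool call to move; the robot and the scene stay as the last step left them, time stands still between calls to the robot, and variables do not carry over. Pictures are saved under pics/ and viewed, and the job is handed in when it is done.

Besides the shell and the picture viewer there is one more tool, called in YAML: its name, and indented under it one key for each argument. step_arm: Moves the arm, as the interface text tells. Its arguments: {"type":"object","properties":{"plan":{"type":"array"},"newtons":{"type":"number"}},"required":["plan"]}

```bash
mkdir -p pics
python3 - <<'E'
from station import get_obs, eyes, manip
import cv2,json
o=get_obs(); print(o)
for n in ("scene","top"):
    im=eyes.snapshot(n); cv2.imwrite(f"pics/{n}0.png",im[:,:,::-1])
    c=eyes.get_calibration(n); print(n,c)
print(eyes.get_calibration("wrist"))
E
```

```text
{'t': 0.0, 'qpos': array([-1.43778507e+00,  2.59319010e-01,  1.53609163e+00, -6.63574518e-06,
        1.34798485e+00, -2.02782942e-01]), 'qd': array([-8.38762048e-04, -2.30777925e-05,  9.72175003e-04, -1.52256671e-04,
        1.13325813e-03,  1.39012020e-03]), 'joint_efforts': array([-7.59138711e-04, -4.46039343e+01, -2.90571195e+01, -4.00808121e-04,
        1.16821483e-02, -1.43675697e-05]), 'position': array([ 181.19302066, -518.73891457,  230.48416789]), 'tool_rot': array([ 0.40987849,  0.57696033, -0.4089493 ,  0.57608756]), 'force': array([-0.47196076, -0.9544275 ,  0.08722847]), 'moment': array([-0.02623632, -0.02758411,  0.01270577]), 'opening': 85.05156887870791}
scene {'camera_matrix': array([[430.2713092 ,   0.        , 320.64042328],
       [  0.        , 430.2713092 , 197.97302199],
       [  0.        ,   0.        ,   1.        ]]), 'world_from_camera': array([[-1.92576298e-01,  5.94741116e-01, -7.80510970e-01,
         1.25760240e+03],
       [ 9.81241635e-01,  1.23927628e-01, -1.47671243e-01,
         2.16263948e+02],
       [ 8.90071359e-03, -7.94307842e-01, -6.07450
[... 488 characters left out ...]
,
       [ 4.77869151e-02, -1.24035456e-01, -9.91126438e-01,
         8.47834516e+02],
       [ 0.00000000e+00,  0.00000000e+00,  0.00000000e+00,
         1.00000000e+00]])}
{'camera_matrix': array([[329.81061917,   0.        , 314.23929787],
       [  0.        , 329.81061917, 192.65486825],
       [  0.        ,   0.        ,   1.        ]]), 'hand_eye': array([[-2.26673961e-04, -3.24187718e-01,  9.45992744e-01,
        -1.43052198e+02],
       [-6.81067394e-04, -9.45992499e-01, -3.24187798e-01,
         8.28920041e+01],
       [ 9.99999742e-01, -7.17769745e-04, -6.36181824e-06,
        -4.58871713e-01],
       [ 0.00000000e+00,  0.00000000e+00,  0.00000000e+00,
         1.00000000e+00]])}
```

View pics/scene0.png

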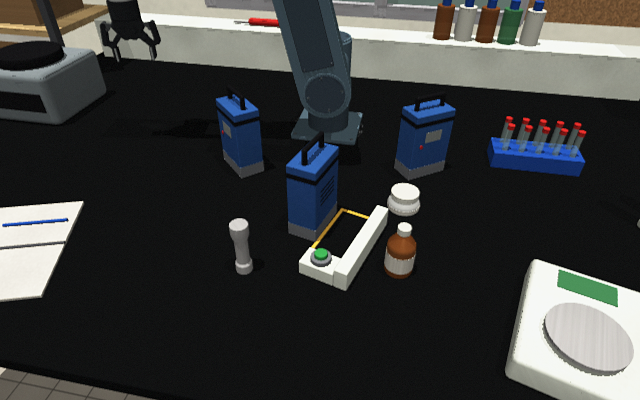

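View pics/top0.png

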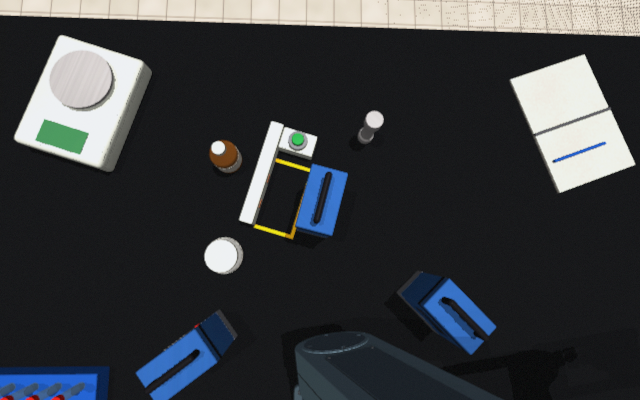

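Candidates (top image): a box at (322,200) by the bay, one at (188,352) and one at (455,312). I'll check each distance from the base in enlarged crops.

```bash
cat > h.py <<'E'
import numpy as np, cv2
from station import get_obs, eyes, manip
def ray(n,u,v,z):
    c=eyes.get_calibration(n);K=c["camera_matrix"];T=c["world_from_camera"]
    d=T[:3,:3]@np.linalg.solve(K,[u,v,1]);p=T[:3,3]
    return p+d*(z-p[2])/d[2]
def proj(n,P,T=None):
    c=eyes.get_calibration(n);K=c["camera_matrix"]
    if T is None:T=c["world_from_camera"]
    P=np.atleast_2d(P);q=(P-T[:3,3])@T[:3,:3];q=q@K.T
    return q[:,:2]/q[:,2:]
E
python3 - <<'E'
from h import *
a=cv2.imread("pics/top0.png")[105:255,190:390];cv2.imwrite("pics/top0c.png",cv2.resize(a,None,fx=4,fy=4,interpolation=cv2.INTER_CUBIC))
a=cv2.imread("pics/scene0.png")[125:295,215:425];cv2.imwrite("pics/scene0c.png",cv2.resize(a,(0,0),fx=3.5,fy=3.5,interpolation=cv2.INTER_CUBIC))
for p in [(322,200),(188,352),(455,312)]: 
    q=ray("top",*p,200);print(p,q.round(),np.hypot(*q[:2]))
E
```

```text
(322, 200) [487.  52. 200.] 489.4616356767738
(188, 352) [228. 276. 200.] 357.7494053340683
(455, 312) [ 291. -182.  200.] 343.55733770509687
```

View pics/top0c.png

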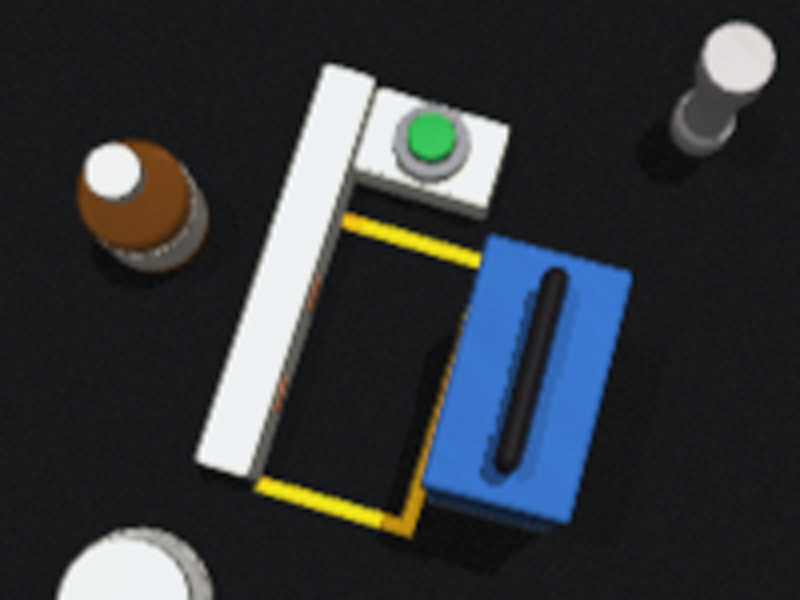

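View pics/scene0c.png

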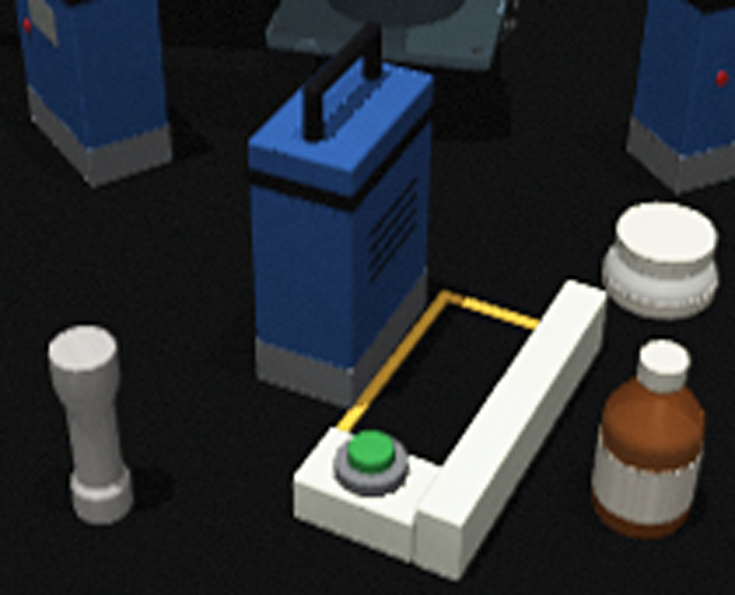

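The middle box (322,200) is the farthest, at 490 mm against 358 and 344. It stands next to the bay with its vented back facing the stop, so it is the battery. I'll fit the poses from the corners.

```bash
cat > fit.py <<'E'
from h import *
from scipy.optimize import least_squares
def W(p,L):
    c,s=np.cos(p[2]),np.sin(p[2]);L=np.atleast_2d(np.array(L,float))
    return np.c_[p[0]+c*L[:,0]-s*L[:,1],p[1]+s*L[:,0]+c*L[:,1],L[:,2]]
def fit(obs,p0):
    def r(p): return np.concatenate([(proj(n,W(p,[l]))[0]-uv) for n,l,uv in obs])
    s=least_squares(r,p0,x_scale=[10,10,.1],loss="soft_l1");return s.x,r(s.x).reshape(-1,2)
E
python3 - <<'E'
from fit import *
T=lambda u,v:np.array([190+(u-1.5)/4,105+(v-1.5)/4])
S=lambda u,v:np.array([215+(u-1.25)/3.5,125+(v-1.25)/3.5])
t=[((0,-155,50),(377,80)),((30,-155,50),(325,64)),((30,80,50),(196,460)),((0,80,50),(251,476)),((-80,-155,35),(510,127)),((-80,-105,35),(487,207)),((-40,-130,57),(432,137))]
s=[((0,80,50),(568,282)),((30,80,50),(607,294)),((30,-155,50),(462,525)),((30,-155,0),(458,578)),((-80,-155,35),(295,475)),((-80,-155,0),(296,512)),((-80,-105,35),(335,430)),((-40,-130,57),(370,445))]
bt=[((35,-60,190),(487,235)),((35,60,190),(424,488)),((-35,-60,190),(631,271)),((-35,60,190),(567,523))]
bs=[((35,-60,190),(352,190)),((35,60,190),(433,72)),((-35,-60,190),(249,142)),((35,-60,0),(350,405)),((-35,-60,0),(257,375)),((35,60,0),(428,290))]
for a,b,p0 in((t,s,[500,100,1.8]),(bt,bs,[480,50,1.8])):
  for sel in ("t","s","ts"):
    o=[("top",l,T(*x)) for l,x in a]*("t" in sel)+[("scene",l,S(*x)) for l,x in b]*("s" in sel)
    p,r=fit(o,p0);print(sel,p.round(3));
  print(r.round(1).tolist())
print([ (k,ray("top",*p,z).round(0)) for k,p,z in (("torch",T(740,57),125),("torchfoot",T(700,128),10),("bottle",T(112,170),120),("jar",(223.5,255),50))])
E
```

```text
t [527.43  174.37    1.291]
s [525.615 176.338   1.283]
ts [526.876 175.303   1.288]
[[-0.3, -0.3], [-0.1, -0.1], [-0.6, 0.8], [-1.0, 0.8], [0.2, 0.2], [-0.3, 0.6], [-0.3, 0.0], [-0.4, -1.0], [0.5, -0.7], [-0.0, 0.2], [0.0, 2.1], [-1.3, 0.8], [-1.2, 2.0], [-1.1, -1.3], [0.2, 0.5]]
t [489.574  52.735   1.334]
s [484.121  51.678   1.326]
ts [488.927  52.586   1.331]
[[-0.3, -0.0], [-1.0, 0.1], [0.6, 0.4], [1.0, 0.9], [0.3, -5.5], [0.4, 0.7], [-1.0, -0.0], [0.7, 2.3], [0.1, 1.9], [-0.8, 4.9]]
[('torch', array([666., -60., 125.])), ('torchfoot', array([663., -58.,  10.])), ('bottle', array([602., 260., 120.])), ('jar', array([384., 255.,  50.]))]
```

Run:
```python
from h import *
from scipy.spatial.transform import Rotation as R
o=get_obs();M=R.from_quat(o["tool_rot"]).as_matrix();print(M.round(3))
print("wrist cam pos",(o["position"]+M@np.array([-143,83,0])).round())
d=1.31;a=np.radians(35)
f=np.array([np.cos(d),np.sin(d),0]);l=np.array([-np.sin(d),np.cos(d),0]);u=np.array([0,0,1.])
x=f*np.sin(a)-u*np.cos(a)
for s in(1,-1):
    y=s*(f*np.cos(a)+u*np.sin(a));z=np.cross(x,y)
    print(s,np.degrees((R.from_matrix(M.T@np.c_[x,y,z])).as_rotvec()).round(1))
im=eyes.snapshot("wrist");cv2.imwrite("pics/w0.png",im[:,:,::-1])
a=cv2.imread("pics/scene0.png")[0:150,60:400];cv2.imwrite("pics/s0d.png",cv2.resize(a,None,fx=2.3,fy=2.3))
```

```text
[[-0.     0.944  0.33 ]
 [ 0.002  0.33  -0.944]
 [-1.     0.    -0.002]]
wrist cam pos [ 260. -492.  374.]
1 [-54.   17.   32.1]
-1 [119.6  37.6 -19.9]
```

View pics/s0d.png

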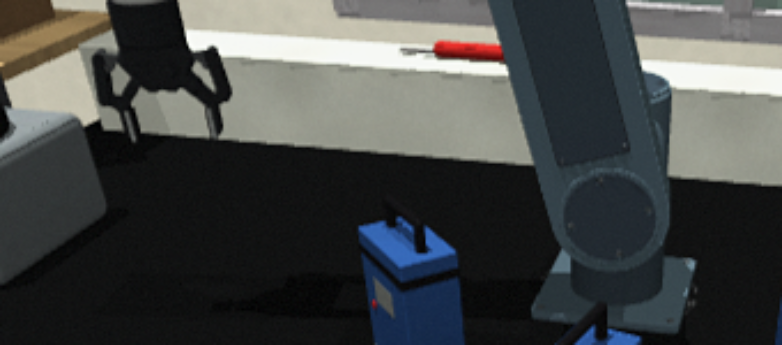

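View pics/w0.png

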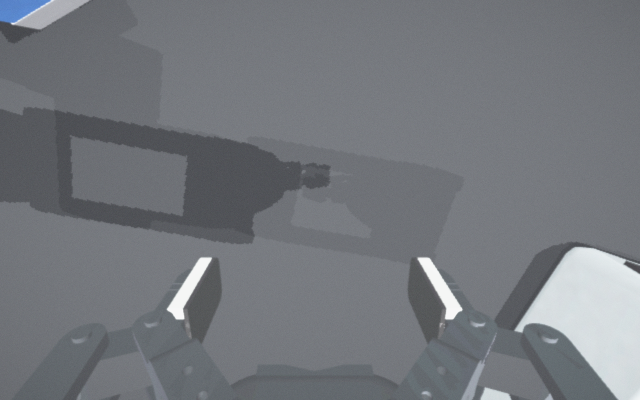

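step_arm:
  plan:
    - [100,-12,36,-13,-5,2,3]
    - [100,-24,72,-26,-10,3,6]
    - [100,-36,108,-38,-16,5,10]
    - [100,-48,144,-51,-21,7,13]
    - [100,-60,181,-64,-27,8,16]
  newtons: 20

```text
t: 0.78
position: [331.8, -398.5, 291.4]
tool_rot: [0.367, 0.632, -0.15, 0.666]
force: [0.5, -0.6, -0.6]
opening: 52.0
```

```bash
cat > log.py <<'E'
from h import *
import json
o=get_obs();print({k:np.round(v,3).tolist() for k,v in o.items() if k in("t","qpos","position","tool_rot","opening","force")})
open("log.jsonl","a").write(json.dumps({k:np.array(v).tolist() for k,v in o.items()})+"\n")
E
python3 log.py
```

```text
{'t': 0.775, 'qpos': [-1.256, 0.261, 1.427, 0.232, 1.662, -0.502], 'position': [331.78, -398.518, 291.391], 'tool_rot': [0.367, 0.632, -0.15, 0.666], 'force': [0.473, -0.61, -0.569], 'opening': 52.024}
```

Run:
```python
from h import *
import json,itertools
from scipy.spatial.transform import Rotation as R
q0=np.array([-1.43778507,.25931901,1.53609163,0,1.34798485,-.20278294]);T0=R.from_quat([0.40987849,0.57696033,-0.4089493,0.57608756])
q1=json.loads(open("log.jsonl").readline());T1=R.from_quat(q1["tool_rot"]);q1=q1["qpos"]
ax={"x":[1,0,0],"y":[0,1,0],"z":[0,0,1]}
res=[]
for seq in itertools.product(["y"],["y"],"xyz","xyz","xyz"):
  for sg in itertools.product((1,-1),repeat=5):
    def F(q):
        r=R.from_rotvec([0,0,q[0]])
        for s,g,v in zip(seq,sg,q[1:]): r=r*R.from_rotvec(np.array(ax[s])*g*v)
        return r
    # tool offset const
    C=F(q0).inv()*T0; e=(F(q1)*C).inv()*T1
    res.append((np.degrees(e.magnitude()),seq,sg))
res.sort(key=lambda r:r[0])
for r in res[:8]:print(r)
```

```text
(np.float64(0.00037994635347388383), ('y', 'y', 'z', 'y', 'z'), (1, 1, 1, 1, 1))
(np.float64(2.4347058228991227), ('y', 'y', 'z', 'x', 'z'), (1, 1, 1, -1, -1))
(np.float64(4.604491698668942), ('y', 'y', 'y', 'z', 'y'), (-1, 1, 1, 1, -1))
(np.float64(5.4029475289111595), ('y', 'y', 'x', 'z', 'x'), (-1, 1, -1, 1, -1))
(np.float64(5.529048101168959), ('y', 'y', 'z', 'z', 'y'), (1, -1, 1, -1, -1))
(np.float64(5.94390879527806), ('y', 'y', 'z', 'x', 'y'), (1, -1, 1, 1, 1))
(np.float64(6.380988930718849), ('y', 'y', 'y', 'x', 'y'), (-1, 1, 1, -1, 1))
(np.float64(6.969123149474577), ('y', 'y', 'x', 'y', 'x'), (1, 1, -1, 1, 1))
```

```bash
cat > go.py <<'E'
from h import *
from scipy.spatial.transform import Rotation as R
def ori(d,tilt,s=1):
    a=np.radians(tilt);f=np.array([np.cos(d),np.sin(d),0]);u=np.array([0,0,1.])
    x=f*np.sin(a)-u*np.cos(a);y=s*(f*np.cos(a)+u*np.sin(a));return np.c_[x,y,np.cross(x,y)]
def delta(p,M2=None,o=None):
    o=o or get_obs();M=R.from_quat(o["tool_rot"]).as_matrix()
    s=M.T@(np.array(p)-o["position"]);r=np.zeros(3) if M2 is None else np.degrees(R.from_matrix(M.T@M2).as_rotvec())
    print("shift",s.round(1),"rot",r.round(1),"mag",np.linalg.norm(s).round(),np.linalg.norm(r).round(1))
E
python3 - <<'E'
from go import *
delta([460,-230,270],ori(1.29,45))
E
```

```text
shift [ 84.8 194.3 -18.8] rot [-25.   10.6  26.2] mag 213.0 37.7
```

step_arm:
  plan:
    - [100,17,39,-4,-5,2,5]
    - [100,34,78,-8,-10,4,10]
    - [100,51,117,-11,-15,6,16]
    - [100,68,156,-15,-20,8,21]
    - [100,85,194,-19,-25,11,26]

```text
t: 1.4
position: [459.9, -230.3, 269.1]
tool_rot: [0.36, 0.611, 0.177, 0.682]
force: [0.3, -0.2, -0.2]
opening: 52.1
```

```bash
python3 log.py
python3 - <<'E'
from go import *
import json
o0=dict(qpos=[-1.43778507,.25931901,1.53609163,0,1.34798485,-.20278294],position=[181.193,-518.739,230.484])
D=[o0]+[json.loads(l) for l in open("log.jsonl")]
def rows(q):
    I=np.eye(3);r=R.identity();out=[]
    for a,v in zip("zyyzyz",q):
        r=r*R.from_euler(a,v);out.append(r.as_matrix())
    return out
A=[];b=[]
for o in D:
    m=rows(o["qpos"]);I=np.eye(3)
    A.append(np.c_[I[:,2],m[0][:,1],m[1][:,2],m[2][:,2],m[5][:,2]]);b.append(o["position"])  # h, lateral, L2, L3, tool
A=np.vstack(A);b=np.hstack(b);x,res,rk,sv=np.linalg.lstsq(A,b,rcond=None);print(x.round(1),(A@x-b).round(1))
E
```

```text
{'t': 1.4, 'qpos': [-1.058, 0.419, 1.469, 0.543, 1.828, -0.795], 'position': [459.898, -230.273, 269.075], 'tool_rot': [0.36, 0.611, 0.177, 0.682], 'force': [0.348, -0.225, -0.227], 'opening': 52.071}
[223.1 111.8 468.9 432.1 350.3] [ 1.3 -2.6 -0.6 -0.8  2.7  1.  -0.9 -0.5 -0.4]
```

```bash
cat > kin.py <<'E'
from go import *
from scipy.optimize import least_squares
L=[223.1,111.8,468.9,432.1,350.3]
lo=np.array([-3.14,-.91,.19,-1.22,.22,-3.12]);hi=np.array([3.14,2.08,2.58,4.36,2.71,3.12])
def fk(q):
    r=R.identity();m=[]
    for a,v in zip("zyyzyz",q):
        r=r*R.from_euler(a,v);m.append(r.as_matrix())
    sh=np.array([0,0,L[0]])+m[0][:,1]*L[1];el=sh+m[1][:,2]*L[2];wr=el+m[2][:,2]*L[3];return wr+m[5][:,2]*L[4],m[5],el,wr
# tool const: M = m5*C
o=get_obs();C=fk(o["qpos"])[1].T@R.from_quat(o["tool_rot"]).as_matrix()
def ik(p,M,q0):
    def r(q):
        t,m,_,_=fk(q);return np.r_[(t-p)/100,R.from_matrix(M.T@m@C).as_rotvec()]
    s=least_squares(r,np.clip(q0,lo+.01,hi-.01),bounds=(lo,hi));return s.x,np.linalg.norm(s.fun)
E
python3 - <<'E'
from kin import *
print(C.round(3))
for uv in [(424,278),(447,277),(495,326),(472,354),(420,310)]: print(uv,ray("top",*uv,190).round())
q=get_obs()["qpos"]
for s in(1,-1):
  for tilt in (30,40,45):
    for p in([481,12,5],[510,110,5]):
      best=min((ik(np.array(p),ori(1.29,tilt,s),q+np.array([0,0,0,0,0,k])) for k in(0,np.pi*.9,-np.pi*.75)),key=lambda t:t[1])
      t,m,el,wr=fk(best[0]);print(s,tilt,p,best[0].round(2),round(best[1],4),"el",el.round(),"wr",wr.round())
E
python3 - <<'E'
import cv2
a=cv2.imread("pics/top0.png")[250:370,380:520];cv2.imwrite("pics/t0e.png",cv2.resize(a,None,fx=4,fy=4,interpolation=cv2.INTER_CUBIC))
E
```

```text
[[-0.  0. -1.]
 [-0.  1.  0.]
 [ 1.  0. -0.]]
(424, 278) [ 349. -132.  190.]
(447, 277) [ 351. -174.  190.]
(495, 326) [ 265. -258.  190.]
(472, 354) [ 218. -214.  190.]
(420, 310) [ 293. -123.  190.]
1 30 [481, 12, 5] [-0.59  0.41  2.09  0.64  0.93 -0.77] 0.0 el [217. -11. 654.] wr [ 432. -156.  308.]
1 30 [510, 110, 5] [-0.37  0.42  2.07  0.73  0.85 -0.63] 0.0 el [217.  36. 652.] wr [461. -58. 308.]
1 40 [481, 12, 5] [-0.7   0.49  2.09  0.75  1.04 -0.96] 0.0 el [240. -55. 637.] wr [ 419. -204.  273.]
1 40 [510, 110, 5] [-0.48  0.48  2.1   0.89  0.95 -0.87] 0.0 el [243.  -0. 639.] wr [ 448. -106.  273.]
1 45 [481, 12, 5] [-0.74  0.54  2.08  0.79  1.1  -1.04] 0.0 el [252. -79. 626.] wr [ 412. -226.  253.]
1 45 [510, 110, 5] [-0.53  0.52  2.11  0.94  1.01 -0.98] 0.0 el [259. -21. 629.] wr [ 441. -128.  253.]
-1 30 [481, 12, 5] [-0.59  0.41  2.09  0.64  0.93  2.37] 0.0 el [217. -11. 654.] wr [ 432. -156.  308.]
-1 30 [510, 110, 5] [-0.37  0.42  2.07  0.73  0.85  2.51] 0.0 el [217.  36. 652.] wr [461. -58. 308.]
-1 40 [481, 12, 5] [-0.7   0.49  2.09  0.75  1.04  2.18] 0.0 el [240. -55. 637.] wr [ 419. -204.  273.]
-1 40 [510, 110, 5] [-0.48  0.48  2.1   0.89  0.95  2.27] 0.0 el [243.  -0. 639.] wr [ 448. -106.  273.]
-1 45 [481, 12, 5] [-0.74  0.54  2.08  0.79  1.1   2.1 ] 0.0 el [252. -79. 626.] wr [ 412. -226.  253.]
-1 45 [510, 110, 5] [-0.53  0.52  2.11  0.94  1.01  2.17] 0.0 el [259. -21. 629.] wr [ 441. -128.  253.]
```

View pics/t0e.png

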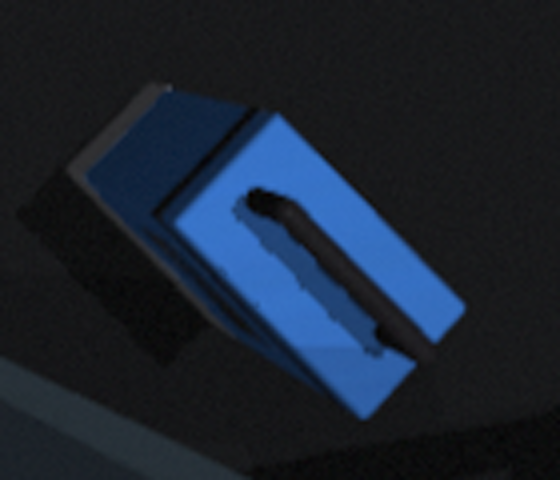

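step_arm:
  plan:
    - [100,0,0,0,10,0,0]
    - [100,0,0,0,20,0,0]
    - [100,0,0,0,30,0,0]
    - [100,0,0,0,40,0,0]
    - [100,0,0,0,50,0,0]

```text
t: 2.02
position: [459.4, -231.1, 268.9]
tool_rot: [0.616, 0.628, -0.102, 0.465]
force: [-0.9, -0.0, -0.9]
opening: 51.6
```

step_arm:
  plan:
    - [100,0,0,0,10,0,0]
    - [100,0,0,0,20,0,0]
    - [100,0,0,0,30,0,0]
    - [100,0,0,0,40,0,0]
    - [100,0,0,0,50,0,0]

```text
t: 2.65
position: [459.3, -231.1, 268.9]
tool_rot: [0.754, 0.526, -0.358, 0.161]
force: [0.4, -0.2, 0.0]
opening: 51.7
```

```bash
python3 log.py
python3 - <<'E'
from go import *
delta([463,-60,120],ori(1.31,35,-1))
E
```

```text
{'t': 2.65, 'qpos': [-1.059, 0.419, 1.469, 0.541, 1.827, 0.958], 'position': [459.335, -231.097, 268.874], 'tool_rot': [0.754, 0.526, -0.358, 0.161], 'force': [0.35, -0.174, 0.036], 'opening': 51.681}
shift [222.4 -44.2  -4.2] rot [78.3 -7.2  7.9] mag 227.0 79.0
```

step_arm:
  plan:
    - [100,22,-5,0,10,-1,1]
    - [100,45,-9,-1,20,-2,2]
    - [100,67,-13,-1,30,-3,3]
    - [100,90,-18,-2,40,-4,4]
    - [100,112,-22,-2,50,-5,5]

```text
t: 3.28
position: [461.2, -144.6, 193.3]
tool_rot: [0.758, 0.286, -0.571, -0.136]
force: [0.9, -0.5, -0.6]
opening: 52.1
```

```bash
python3 log.py
python3 - <<'E'
from go import *
delta([463,-60,100],ori(1.31,35,-1))
E
```

```text
{'t': 3.275, 'qpos': [-0.939, 0.328, 1.737, 0.52, 1.518, 1.83], 'position': [461.21, -144.613, 193.337], 'tool_rot': [0.758, 0.286, -0.571, -0.136], 'force': [0.877, -0.533, -0.644], 'opening': 52.081}
shift [123.6 -17.6  17.1] rot [28.3 -2.3  2.6] mag 126.0 28.5
```

step_arm:
  plan:
    - [100,30,-4,4,7,-0.6,0.6]
    - [100,62,-9,9,14,-1.1,1.3]
    - [100,93,-13,13,21,-1.7,2]
    - [100,124,-18,17,28,-2.3,2.6]

```text
t: 3.78
position: [463.2, -59.4, 99.8]
tool_rot: [0.698, 0.125, -0.641, -0.296]
force: [0.3, -1.2, -0.4]
opening: 51.3
```

```bash
python3 log.py
python3 - <<'E'
from go import *
M=R.from_quat(get_obs()["tool_rot"]).as_matrix()
print(M.round(3))
delta([467,-36,9],ori(1.31,35,-1))
for n in("wrist","scene"): cv2.imwrite(f"pics/{n}1.png",eyes.snapshot(n)[:,:,::-1])
E
```

```text
{'t': 3.775, 'qpos': [-0.787, 0.372, 1.93, 0.553, 1.231, 2.314], 'position': [463.21, -59.431, 99.772], 'tool_rot': [0.698, 0.125, -0.641, -0.296], 'force': [0.344, -1.228, -0.354], 'opening': 51.347}
[[ 0.148 -0.204 -0.968]
 [ 0.553 -0.794  0.252]
 [-0.82  -0.573 -0.004]]
shift [87.9 32.6  2.6] rot [ 0.4 -0.  -0.1] mag 94.0 0.4
```

View pics/wrist1.png

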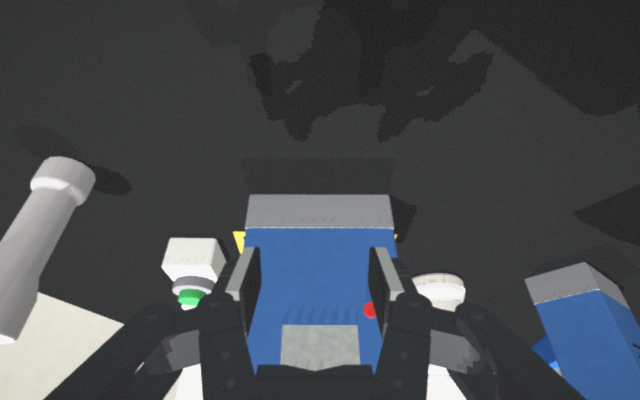

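View pics/scene1.png

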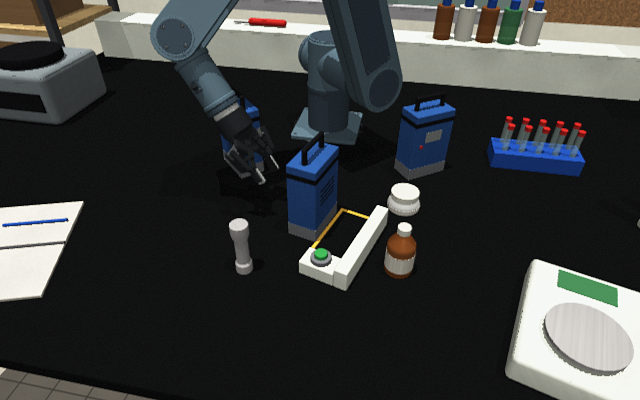

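Run:
```python
from go import *
o=get_obs();c=eyes.get_calibration("wrist");T=np.eye(4);T[:3,:3]=R.from_quat(o["tool_rot"]).as_matrix();T[:3,3]=o["position"];T=T@c["hand_eye"]
P=[]
for uv in[(248,195.5),(391,195.5)]:
    d=T[:3,:3]@np.linalg.solve(c["camera_matrix"],[*uv,1]);p=T[:3,3]+d*(0-T[2,3])/d[2];print(p.round(1));P.append(p)
e=P[0]-P[1];print(np.linalg.norm(e),np.arctan2(e[1],e[0])+np.pi/2, ((P[0]+P[1])/2).round(1))
from fit import W
print(W([489.3,52.6,1.332],[[-35,-60,0],[-35,60,0],[-35,0,0]]).round(1))
```

```text
[538.5  11.5   0. ]
[416.9  42.4   0. ]
125.42279493577796 1.3213278446844667 [477.7  26.9   0. ]
[[539.3   4.4   0. ]
 [422.7  32.8   0. ]
 [481.   18.6   0. ]]
```

step_arm:
  plan:
    - [100,18,7,0.5,0,0,0]
    - [100,40,15,1,0,0,0]
    - [100,62,23,2,0,0,0]
    - [100,80,30,2.5,0,0,0]
    - [100,88,32.5,2.5,0,0,0]

```text
t: 4.5
position: [467.7, -37.0, 9.5]
tool_rot: [0.698, 0.127, -0.64, -0.294]
force: [-0.1, 0.3, -0.1]
opening: 51.9
```

```bash
python3 log.py
python3 - <<'E'
from go import *
delta([477,4,9],ori(1.315,35,-1))
delta([505.7,102,9],ori(1.29,35,-1))
E
```

```text
{'t': 4.5, 'qpos': [-0.747, 0.528, 2.005, 0.636, 1.025, 2.19], 'position': [467.672, -37.009, 9.48], 'tool_rot': [0.698, 0.127, -0.64, -0.294], 'force': [-0.12, 0.312, -0.086], 'opening': 51.855}
shift [ 24.5 -34.2   1.1] rot [ 0.5 -0.2  0. ] mag 42.0 0.5
shift [  83.1 -117.7   -2.4] rot [1.7 0.6 0. ] mag 144.0 1.8
```

step_arm:
  plan:
    - [100,6,-8,0.3,0,0,0]
    - [100,12,-16,0.6,0,0,0]
    - [100,17,-24,0.9,0,0,0]
    - [100,21,-30,1,0,0,0]
    - [100,24.5,-34,1.1,0.5,-0.2,0]

```text
t: 5.12
position: [476.9, 5.0, 9.5]
tool_rot: [0.696, 0.125, -0.642, -0.297]
force: [0.1, 0.2, -0.9]
opening: 51.6
```

```bash
python3 log.py
python3 - <<'E'
from go import *
delta([505.7,102,9],ori(1.29,35,-1))
cv2.imwrite("pics/w2.png",eyes.snapshot("wrist")[:,:,::-1])
E
```

```text
{'t': 5.125, 'qpos': [-0.662, 0.518, 2.029, 0.682, 0.987, 2.237], 'position': [476.901, 4.977, 9.501], 'tool_rot': [0.696, 0.125, -0.642, -0.297], 'force': [0.122, 0.206, -0.862], 'opening': 51.649}
shift [ 58.4 -82.6  -3.3] rot [ 1.1  0.8 -0. ] mag 101.0 1.4
```

View pics/w2.png

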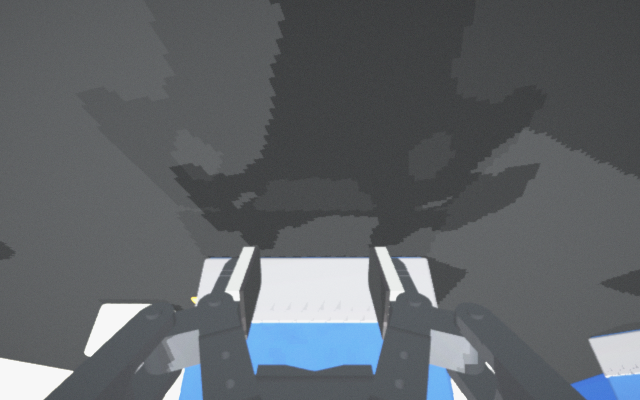

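Wrist view: the grey band spans columns 202–432 and the fingertips sit at 245 and 385, so they're centred and low. I'll start pushing slowly.

step_arm:
  plan:
    - [100,2.3,-3.3,-0.1,0,0,0]
    - [100,4.6,-6.6,-0.2,0.1,0,0]
    - [100,7,-9.9,-0.4,0.1,0.1,0]
    - [100,9.3,-13.2,-0.5,0.2,0.1,0]
    - [100,11.7,-16.5,-0.7,0.2,0.2,0]

```text
t: 5.8
position: [483.2, 22.6, 9.1]
tool_rot: [0.697, 0.122, -0.641, -0.298]
force: [-2.5, -6.0, 2.2]
opening: 51.9
```

```bash
python3 log.py
python3 - <<'E'
from go import *
delta([505.7,102,9],ori(1.29,35,-1))
cv2.imwrite("pics/s3.png",cv2.resize(eyes.snapshot("scene")[100:300,200:440,::-1],None,fx=3,fy=3))
E
```

```text
{'t': 5.8, 'qpos': [-0.623, 0.515, 2.036, 0.709, 0.965, 2.255], 'position': [483.165, 22.627, 9.102], 'tool_rot': [0.697, 0.122, -0.641, -0.298], 'force': [-2.521, -6.015, 2.208], 'opening': 51.894}
shift [ 47.3 -67.6  -1.2] rot [ 0.9  0.5 -0.1] mag 83.0 1.1
```

View pics/s3.png

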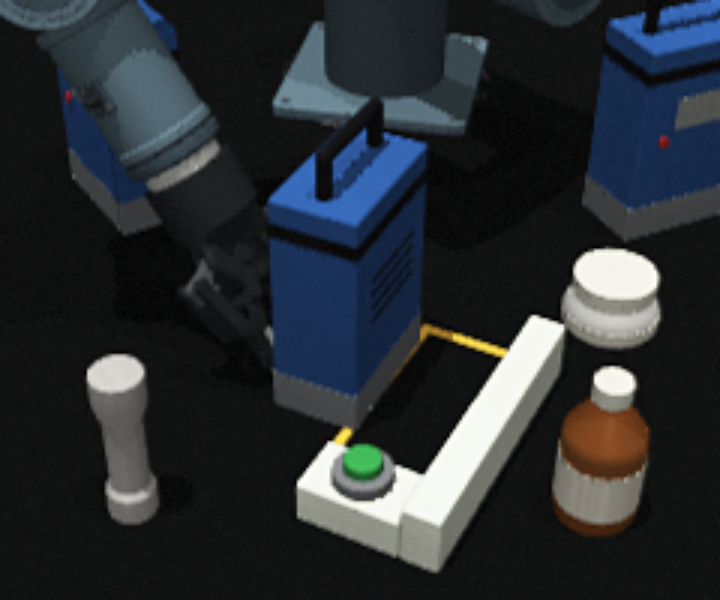

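step_arm:
  plan:
    - [100,3,-4.2,-0.1,0.1,0,0]
    - [100,6,-8.5,-0.1,0.1,0.1,0]
    - [100,9,-12.8,-0.2,0.2,0.1,0]
    - [100,12,-17,-0.3,0.2,0.2,0]
    - [100,15,-21.4,-0.4,0.3,0.2,0]

```text
t: 6.48
position: [490.4, 47.9, 9.1]
tool_rot: [0.697, 0.12, -0.64, -0.3]
force: [-1.8, -4.4, 1.0]
opening: 51.8
```

```bash
python3 log.py
python3 - <<'E'
from go import *
delta([505.7,102,9],ori(1.29,35,-1))
cv2.imwrite("pics/t4.png",cv2.resize(eyes.snapshot("top")[105:255,190:390,::-1],None,fx=4,fy=4,interpolation=cv2.INTER_CUBIC))
E
```

```text
{'t': 6.475, 'qpos': [-0.569, 0.511, 2.044, 0.744, 0.939, 2.282], 'position': [490.378, 47.862, 9.086], 'tool_rot': [0.697, 0.12, -0.64, -0.3], 'force': [-1.777, -4.413, 1.05], 'opening': 51.831}
shift [ 32.3 -46.1  -0.4] rot [ 0.6  0.3 -0.1] mag 56.0 0.7
```

View pics/t4.png

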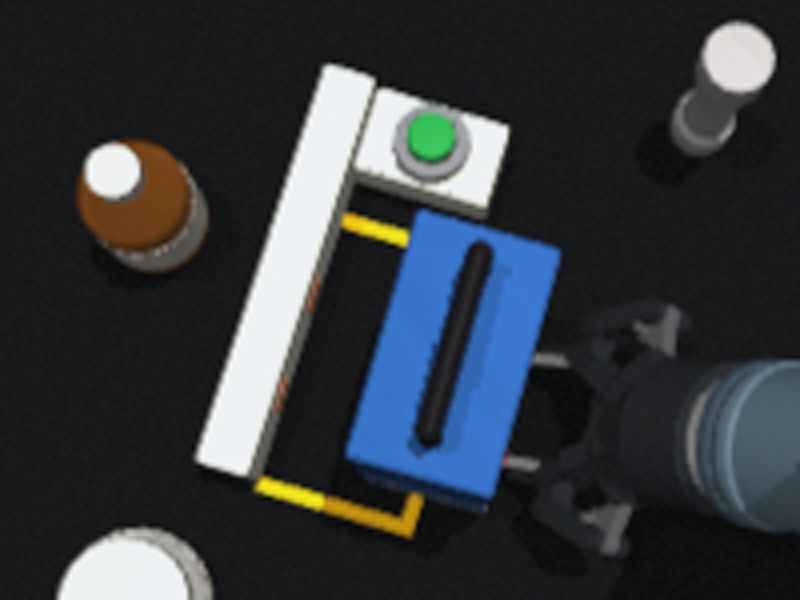

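```bash
cat > bx.py <<'E'
from fit import *
def box(cs,p0=(500,90,1.3)):
    T=lambda u,v:np.array([190+(u-1.5)/4,105+(v-1.5)/4])
    L=[(35,-60,190),(35,60,190),(-35,-60,190),(-35,60,190)]
    p,r=fit([("top",l,T(*c)) for l,c in zip(L,cs)],p0)
    d=(527.2,174.8,1.289);c,s=np.cos(d[2]),np.sin(d[2]);e=p[:2]-d[:2]
    print(p.round(3),"dock frame",(c*e[0]+s*e[1]).round(1),(-s*e[0]+c*e[1]).round(1),"yaw",np.degrees(p[2]-d[2]).round(2),r.round(1).tolist())
E
python3 -c "
from bx import *
box([(415,210),(348,458),(561,250),(490,500)])"
```

```text
[500.556  86.588   1.309] dock frame -92.1 1.1 yaw 1.17 [[0.1, -0.5], [-1.4, 0.4], [0.2, -0.3], [0.6, 0.3]]
```

Tracking well: 57 mm to go, lateral offset 1 mm, yaw error 1.2°. I'll continue.

step_arm:
  plan:
    - [100,3,-4.2,0,0.1,0,0]
    - [100,6,-8.5,0,0.1,0.1,0]
    - [100,9,-12.8,-0.1,0.2,0.1,0]
    - [100,12,-17,-0.1,0.2,0.2,0]
    - [100,15,-21.4,-0.2,0.3,0.2,0]

```text
t: 7.15
position: [497.4, 73.2, 9.1]
tool_rot: [0.698, 0.118, -0.639, -0.302]
force: [-1.7, -5.1, 2.0]
opening: 52.1
```

step_arm:
  plan:
    - [100,2.5,-3.5,0,0.1,0,0]
    - [100,5,-7,0,0.1,0.1,0]
    - [100,7.5,-10.7,0,0.2,0.1,0]
    - [100,10,-14.3,0,0.2,0.2,0]
    - [100,12,-17,0,0.3,0.2,0]

```text
t: 7.78
position: [502.9, 93.3, 9.0]
tool_rot: [0.698, 0.116, -0.638, -0.304]
force: [-1.9, -6.3, 4.2]
opening: 51.9
```

```bash
python3 log.py
python3 - <<'E'
from go import *
delta([505.7,102,9],ori(1.29,35,-1))
cv2.imwrite("pics/t5.png",cv2.resize(eyes.snapshot("top")[105:255,190:390,::-1],None,fx=4,fy=4,interpolation=cv2.INTER_CUBIC))
E
```

```text
{'t': 7.775, 'qpos': [-0.468, 0.509, 2.051, 0.807, 0.893, 2.335], 'position': [502.935, 93.289, 9.02], 'tool_rot': [0.698, 0.116, -0.638, -0.304], 'force': [-1.928, -6.331, 4.177], 'opening': 51.882}
shift [ 5.2 -7.5 -0.2] rot [ 0.  -0.  -0.1] mag 9.0 0.1
```

View pics/t5.png

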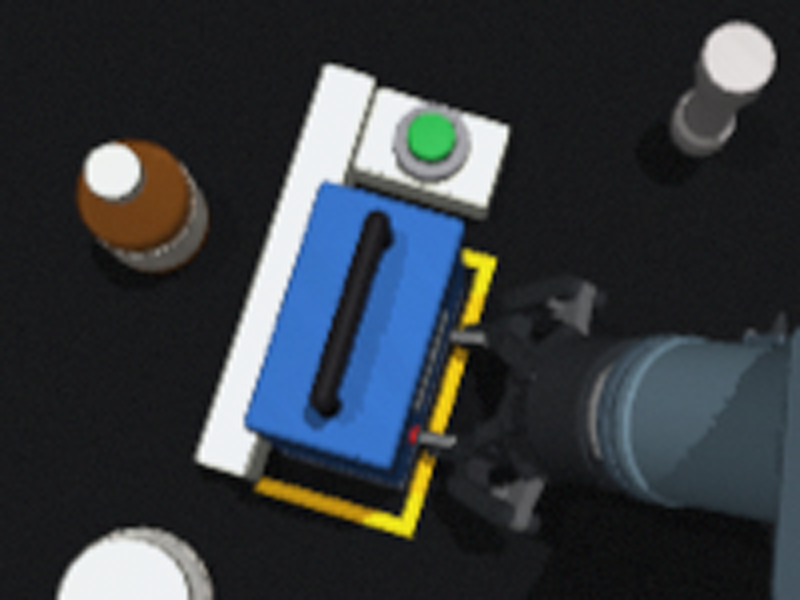

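```bash
python3 -c "
from bx import *
box([(320,182),(247,427),(465,220),(391,470)])"
```

```text
[513.75  130.926   1.305] dock frame -45.9 0.7 yaw 0.9 [[-0.1, -0.9], [-1.0, 0.5], [0.3, -0.0], [0.6, 0.3]]
```

step_arm:
  plan:
    - [100,1,-1.4,0,0,0,0]
    - [100,2,-2.8,0,0,0,0]
    - [100,3,-4.3,0,0,0,0]
    - [100,3.8,-5.5,0,0,0,0]
    - [100,4.6,-6.6,-0.1,0,0,-0.1]

```text
t: 8.45
position: [505.2, 101.0, 9.0]
tool_rot: [0.698, 0.116, -0.638, -0.305]
force: [-1.0, -6.1, 3.1]
opening: 51.8
```

step_arm:
  plan:
    - [100,0.5,-0.7,0,0,0,0]
    - [100,1,-1.4,0,0,0,0]
    - [100,1.4,-2,0,0,0,0]

```text
t: 8.82
position: [505.8, 103.3, 9.0]
tool_rot: [0.698, 0.116, -0.638, -0.305]
force: [-1.1, -6.0, 2.8]
opening: 51.7
```

step_arm:
  plan:
    - [100,0.4,-0.6,0,0,0,0]
    - [100,0.8,-1.2,0,0,0,0]
    - [100,1.2,-1.7,0,0,0,0]

```text
t: 9.2
position: [506.2, 104.1, 8.9]
tool_rot: [0.698, 0.116, -0.638, -0.304]
force: [-9.1, -18.2, 10.9]
opening: 52.2
```

step_arm:
  plan:
    - [100,0.4,-0.6,0,0,0,0]
    - [100,0.8,-1.2,0,0,0,0]

```text
t: 9.45
position: [506.3, 104.3, 8.9]
tool_rot: [0.698, 0.115, -0.638, -0.303]
force: [-15.1, -28.2, 16.2]
opening: 51.9
```

The force rose to 32 N, so the box is against the stop. I'll look before backing off.

Run:
```python
from go import *
cv2.imwrite("pics/t6.png",cv2.resize(eyes.snapshot("top")[105:255,190:390,::-1],None,fx=4,fy=4,interpolation=cv2.INTER_CUBIC))
cv2.imwrite("pics/s6.png",cv2.resize(eyes.snapshot("scene")[130:300,220:430,::-1],None,fx=3.5,fy=3.5,interpolation=cv2.INTER_CUBIC))
```

```text
(no output)
```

View pics/t6.png

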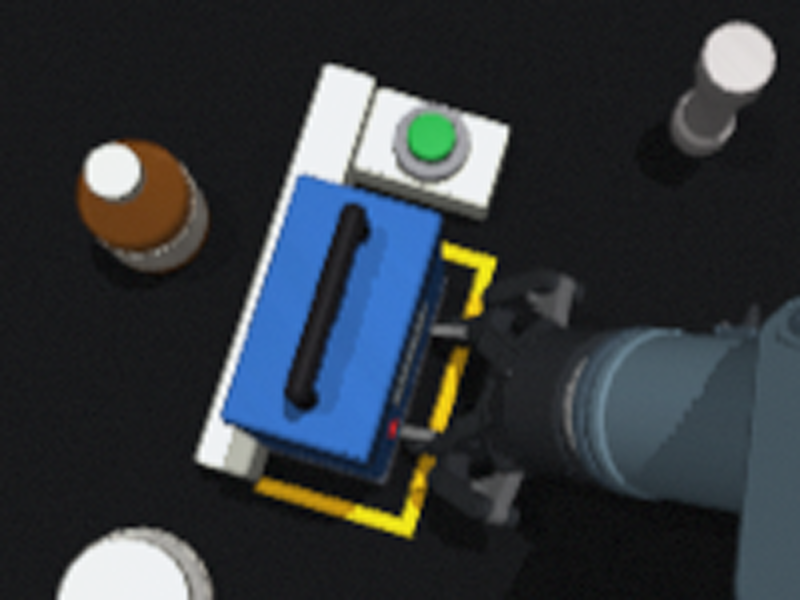

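View pics/s6.png

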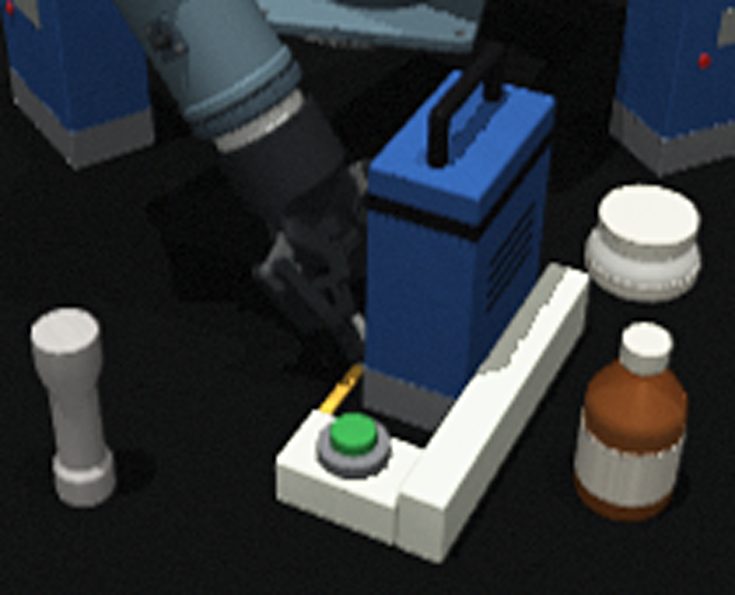

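```bash
python3 -c "
from bx import *
box([(300,176),(224,420),(442,215),(368,462)])"; python3 log.py
python3 - <<'E'
from go import *
o=get_obs();delta(np.array(o["position"])+np.array([-.289*60,-.957*60,0]))
print(ray("top",190+(432-1.5)/4,105+(137-1.5)/4,57).round(1),ray("scene",215+(370-1.25)/3.5,125+(445-1.25)/3.5,57).round(1))
from fit import W
print(W((527.2,174.8,1.289),[(-40,-130,57)]))
E
```

```text
[516.625 140.997   1.299] dock frame -35.4 0.8 yaw 0.56 [[-0.4, -1.1], [-1.0, 0.4], [0.8, -0.2], [0.5, 0.7]]
{'t': 9.55, 'qpos': [-0.441, 0.509, 2.048, 0.818, 0.882, 2.349], 'position': [506.28, 104.159, 8.908], 'tool_rot': [0.698, 0.115, -0.638, -0.303], 'force': [-13.755, -24.438, 13.726], 'opening': 51.7}
shift [-34.2  49.2   0.8] rot [0. 0. 0.] mag 60.0 0.0
[640.6 100.   57. ] [639.2  99.9  57. ]
[[640.94920733 100.2270972   57.        ]]
```

The fit gives x −35.4 mm and yaw +0.56°. That's marginal, and a +yaw would leave a gap at the near (+y) end. I'll back off and give one more low push, offset to that side, to seat it flat.

step_arm:
  plan:
    - [100,-2,3,0,0,0,0]
    - [100,-6,8.5,0,0,0,0]
    - [100,-9,13,8,0,0,0]
    - [100,-9,13,17,0,0,0]
    - [100,-9,13,25,0,0,0]

```text
t: 10.18
position: [476.9, 99.9, 8.9]
tool_rot: [0.697, 0.117, -0.638, -0.305]
force: [0.3, 0.7, -0.5]
opening: 52.2
```

```bash
python3 log.py
python3 - <<'E'
from go import *
o=get_obs();M=R.from_quat(o["tool_rot"]).as_matrix();print(np.arctan2(M[0,2]*-1,M[1,2]), M.round(3))
delta([506.3-.96*25,104.2+.279*25,9],ori(1.289,35,-1))
E
```

```text
{'t': 10.175, 'qpos': [-0.484, 0.485, 2.114, 0.822, 0.876, 2.291], 'position': [476.9, 99.865, 8.883], 'tool_rot': [0.697, 0.117, -0.638, -0.305], 'force': [0.316, 0.669, -0.545], 'opening': 52.246}
1.2908832316313381 [[ 0.158 -0.227 -0.961]
 [ 0.553 -0.786  0.276]
 [-0.818 -0.575  0.001]]
shift [  7.  -10.2  -2.1] rot [0.  0.1 0.1] mag 13.0 0.2
```

step_arm:
  plan:
    - [100,2.5,-3.6,0,0,0,0]
    - [100,4.5,-6.4,0,0,0,0]
    - [100,6,-8.7,0,0,0,0]
    - [100,6.5,-9.5,0,0,0,0]
    - [100,7,-10.2,0,0,0,0]

```text
t: 10.8
position: [481.6, 110.9, 9.0]
tool_rot: [0.697, 0.117, -0.638, -0.305]
force: [-3.1, -5.1, 3.4]
opening: 51.9
```

step_arm:
  plan:
    - [100,0.3,-0.4,0,0,0,0]
    - [100,0.6,-0.9,0,0,0,0]

```text
t: 11.05
position: [481.7, 111.1, 9.0]
tool_rot: [0.698, 0.116, -0.638, -0.305]
force: [-5.2, -9.8, 5.6]
opening: 51.9
```

step_arm:
  plan:
    - [100,0.3,-0.5,0,0,0,0]
    - [100,0.6,-0.9,0,0,0,0]
    - [100,0.9,-1.3,0,0,0,0]

```text
t: 11.42
position: [481.8, 111.4, 8.8]
tool_rot: [0.698, 0.116, -0.638, -0.304]
force: [-13.5, -20.5, 12.6]
opening: 52.0
```

```bash
python3 log.py
python3 - <<'E'
from go import *
cv2.imwrite("pics/t7.png",cv2.resize(eyes.snapshot("top")[130:230,235:335,::-1],None,fx=6,fy=6,interpolation=cv2.INTER_CUBIC))
E
```

```text
{'t': 11.425, 'qpos': [-0.451, 0.485, 2.11, 0.836, 0.863, 2.31], 'position': [481.8, 111.418, 8.844], 'tool_rot': [0.698, 0.116, -0.638, -0.304], 'force': [-13.463, -20.507, 12.608], 'opening': 51.953}
```

View pics/t7.png

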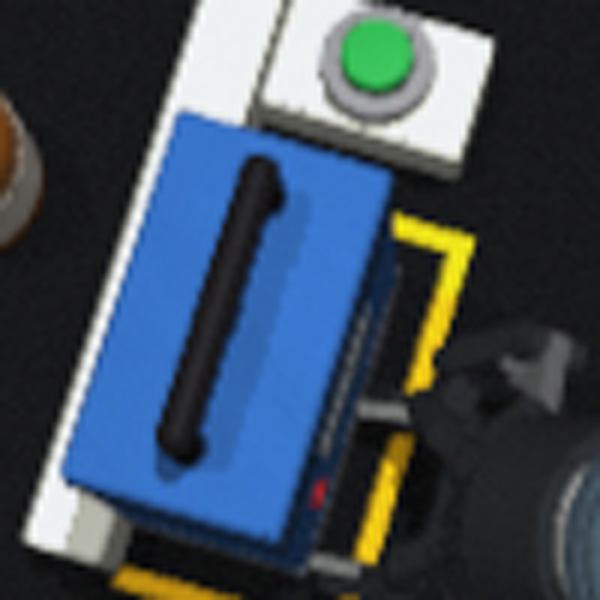

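Stiff: the TCP moves 0.3 mm for an added 14 N, with the same face plane as before (0.2 mm), so the back is flat on the stop. I'll back off and rise.

step_arm:
  plan:
    - [100,-3,4,0,0,0,0]
    - [100,-12,17,0,0,0,0]
    - [100,-24,35,0,0,0,0]
    - [100,-50,50,0,0,0,0]
    - [200,-90,50,0,0,0,0]

```text
t: 12.1
position: [455.4, 23.6, 53.6]
tool_rot: [0.696, 0.117, -0.639, -0.306]
force: [-0.2, 0.4, 0.2]
opening: 34.7
```

step_arm:
  plan:
    - [255,-30,-10,-10,0,0,0]
    - [255,-70,-20,-25,0,0,0]
    - [255,-110,-30,-45,0,0,0]
    - [255,-150,-40,-65,0,0,0]

```text
t: 12.6
position: [504.2, -46.0, 200.9]
tool_rot: [0.697, 0.117, -0.638, -0.305]
force: [0.4, -0.1, 0.3]
opening: 0.1
```

```bash
python3 log.py
python3 - <<'E'
from kin import *
x=np.array([0,0,-1.]);y=np.array([np.cos(1.289-np.pi/2),np.sin(1.289-np.pi/2),0]);M=np.c_[x,y,np.cross(x,y)]
print(M.round(2))
C[:]=np.array([[0,0,-1],[0,1,0],[1,0,0]])
for p in([560,0,260],[641,100,51]):
    q,e=ik(np.array(p),M,get_obs()["qpos"]);print(q.round(2),e.round(4),fk(q)[2:])
delta([560,0,260],M)
E
```

```text
{'t': 12.6, 'qpos': [-0.714, 0.272, 1.766, 0.556, 1.417, 2.533], 'position': [504.18, -46.011, 200.929], 'tool_rot': [0.697, 0.117, -0.638, -0.305], 'force': [0.37, -0.055, 0.292], 'opening': 0.057}
[[ 0.    0.96 -0.28]
 [ 0.   -0.28 -0.96]
 [-1.    0.   -0.  ]]
[-0.2   0.26  1.46 -0.    1.42  1.65] 0.0 (array([141.51357611,  85.264304  , 675.94694571]), array([5.60000000e+02, 1.47792889e-12, 6.10300000e+02]))
[-0.02  0.59  1.49  0.    1.06  1.83] 0.0 (array([263.86059404, 106.95384047, 612.07932197]), array([641. , 100. , 401.3]))
shift [-14.1 -82.8 -40.8] rot [-86.9 -27.4  27.5] mag 93.0 95.2
```

step_arm:
  plan:
    - [255,-5,-9,-4,-9,-3,3]
    - [255,-8,-17,-8,-18,-6,6]
    - [255,-12,-26,-12,-27,-8.5,8.5]
    - [255,-14,-34,-17,-36,-11.5,11.5]
    - [255,-14,-42,-20,-45,-14,14]

```text
t: 13.22
position: [531.0, -25.8, 235.3]
tool_rot: [0.688, 0.304, -0.654, 0.08]
force: [0.0, 0.8, -0.2]
opening: 0.1
```

```bash
cat > bt.py <<'E'
from go import *
x=np.array([0,0,-1.]);y=np.array([np.cos(1.289-np.pi/2),np.sin(1.289-np.pi/2),0]);M=np.c_[x,y,np.cross(x,y)]
E
python3 log.py
python3 - <<'E'
from bt import *
delta([575,20,230],M)
E
```

```text
{'t': 13.225, 'qpos': [-0.444, 0.29, 1.527, 0.27, 1.506, 2.099], 'position': [531.003, -25.781, 235.324], 'tool_rot': [0.688, 0.304, -0.654, 0.08], 'force': [0.038, 0.809, -0.243], 'opening': 0.127}
shift [ 17.6 -12.3 -60. ] rot [-41.6 -13.4  13.2] mag 64.0 45.7
```

step_arm:
  plan:
    - [255,3,-2,-12,-8,-2.7,2.7]
    - [255,7,-5,-24,-17,-5.4,5.4]
    - [255,10,-7,-36,-25,-8,8]
    - [255,14,-10,-48,-33,-10.7,10.6]
    - [255,17.6,-12,-60,-41.6,-13.4,13.2]

```text
t: 13.85
position: [575.2, 19.9, 229.6]
tool_rot: [-0.565, -0.425, 0.565, -0.424]
force: [-0.1, -0.5, -0.3]
opening: 0.2
```

```bash
python3 log.py
python3 - <<'E'
from bt import *
delta([640.7,100,130],M)
E
```

```text
{'t': 13.85, 'qpos': [-0.159, 0.306, 1.474, 0.001, 1.362, 1.693], 'position': [575.234, 19.932, 229.577], 'tool_rot': [-0.565, -0.425, 0.565, -0.424], 'force': [-0.075, -0.46, -0.277], 'opening': 0.18}
shift [ 99.6  40.7 -95.1] rot [-0.  -0.   0.1] mag 144.0 0.1
```

Vertical and shut. I'll move above the button with z going down last.

step_arm:
  plan:
    - [255,5,12,-28,0,0,0]
    - [255,15,24,-56,0,0,0]
    - [255,40,36,-84,0,0,0]
    - [255,75,40.7,-95,0,0,0]
    - [255,110,40.7,-95,0,0,0]

```text
t: 14.48
position: [641.2, 100.3, 118.6]
tool_rot: [0.566, 0.425, -0.566, 0.423]
force: [-1.0, -0.4, 0.3]
opening: -0.2
```

```bash
python3 log.py
python3 - <<'E'
from bt import *
delta([640.7,100,62],M)
for n in("wrist","scene"): 
    im=eyes.snapshot(n)[:,:,::-1]
    if n=="scene": im=cv2.resize(im[130:300,220:430],None,fx=3.5,fy=3.5,interpolation=cv2.INTER_CUBIC)
    cv2.imwrite(f"pics/{n}8.png",im)
o=get_obs();c=eyes.get_calibration("wrist");T=np.eye(4);T[:3,:3]=R.from_quat(o["tool_rot"]).as_matrix();T[:3,3]=o["position"];T=T@c["hand_eye"]
print(proj("wrist",[640.7,100,57],T),proj("wrist",o["position"],T))
E
```

```text
{'t': 14.475, 'qpos': [-0.018, 0.521, 1.426, 0.003, 1.196, 1.838], 'position': [641.249, 100.328, 118.61], 'tool_rot': [0.566, 0.425, -0.566, 0.423], 'force': [-1.008, -0.411, 0.321], 'opening': -0.193}
shift [56.6 -0.3  0.6] rot [-0.2 -0.1  0.1] mag 57.0 0.3
[[312.43331173 207.56677562]] [[314.337624   257.58172178]]
```

View pics/wrist8.png

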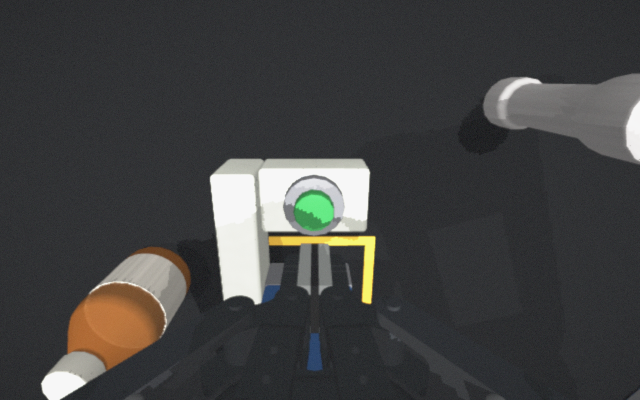

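View pics/scene8.png

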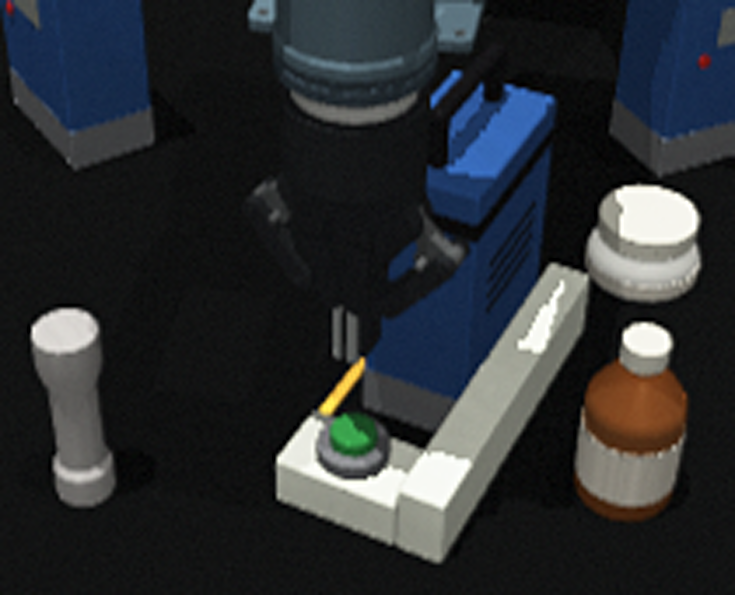

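The green button is at (314,210) in the wrist view against a predicted (312,208), so we're within 1–2 mm. I'll descend and press.

step_arm:
  plan:
    - [255,15,0,0,0,0,0]
    - [255,30,0,0.2,0,0,0]
    - [255,43,-0.2,0.4,0,0,0]
    - [255,52,-0.3,0.6,0,0,0]
    - [255,57,-0.3,0.6,0,0,0]

```text
t: 15.2
position: [640.3, 100.0, 62.6]
tool_rot: [0.567, 0.424, -0.566, 0.422]
force: [0.5, -0.4, 0.1]
opening: -0.2
```

step_arm:
  plan:
    - [255,2,0,0,0,0,0]
    - [255,4,0,0,0,0,0]
    - [255,6,0,0,0,0,0]
    - [255,8,0,0,0,0,0]

```text
t: 15.7
position: [640.8, 100.0, 55.5]
tool_rot: [0.567, 0.424, -0.566, 0.423]
force: [-0.0, 0.6, 2.9]
opening: 0.1
```

step_arm:
  plan:
    - [255,1.5,0,0,0,0,0]
    - [255,3,0,0,0,0,0]
    - [255,4,0,0,0,0,0]
    - [255,4.5,0,0,0,0,0]

```text
t: 16.2
position: [640.8, 100.0, 51.0]
tool_rot: [0.567, 0.424, -0.566, 0.423]
force: [-1.0, -0.0, 8.5]
opening: -0.3
```

step_arm:
  plan:
    - [255,0.7,0,0,0,0,0]
    - [255,1.4,0,0,0,0,0]
    - [255,1.4,0,0,0,0,0]

```text
t: 16.58
position: [640.8, 100.0, 51.0]
tool_rot: [0.567, 0.424, -0.565, 0.423]
force: [-3.8, 0.4, 12.7]
opening: 0.3
```

The button is bottomed: z stays at 51.0 (6 mm of travel) while the force climbs to 12.7 N. I'll let it go, rise and check.

step_arm:
  plan:
    - [255,-4,0,0,0,0,0]
    - [255,-12,0,0,0,0,0]
    - [255,-35,0,0,0,0,0]
    - [255,-80,0,0,0,0,0]
    - [255,-130,0,0,0,0,0]

```text
t: 17.2
position: [639.6, 99.6, 179.2]
tool_rot: [-0.566, -0.425, 0.567, -0.422]
force: [0.7, 0.2, -0.6]
opening: -0.2
```

step_arm:
  plan:
    - [255,-30,20,30,0,0,0]
    - [255,-50,40,60,0,0,0]
    - [255,-60,60,90,0,0,0]
    - [255,-60,60,120,0,0,0]
    - [255,-60,60,140,0,0,0]

```text
t: 17.82
position: [658.0, -53.1, 238.3]
tool_rot: [0.567, 0.424, -0.566, 0.422]
force: [0.8, -0.5, 1.0]
opening: 0.1
```

```bash
python3 log.py
python3 - <<'E'
from go import *
cv2.imwrite("pics/t9.png",cv2.resize(eyes.snapshot("top")[105:255,190:390,::-1],None,fx=4,fy=4,interpolation=cv2.INTER_CUBIC))
cv2.imwrite("pics/s9.png",cv2.resize(eyes.snapshot("scene")[130:300,220:430,::-1],None,fx=3.5,fy=3.5,interpolation=cv2.INTER_CUBIC))
E
```

```text
{'t': 17.825, 'qpos': [-0.251, 0.456, 1.23, 0.003, 1.458, 1.608], 'position': [657.967, -53.112, 238.257], 'tool_rot': [0.567, 0.424, -0.566, 0.422], 'force': [0.819, -0.462, 0.979], 'opening': 0.118}
```

View pics/t9.png

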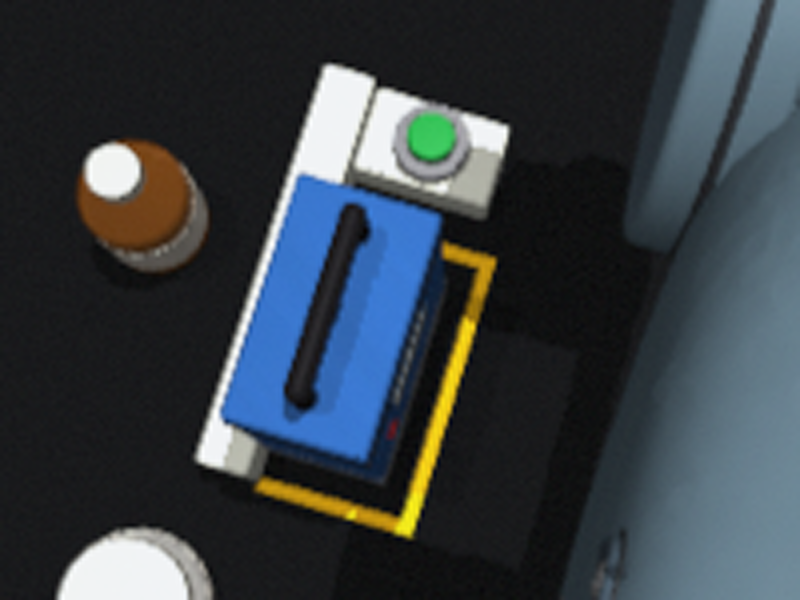

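View pics/s9.png

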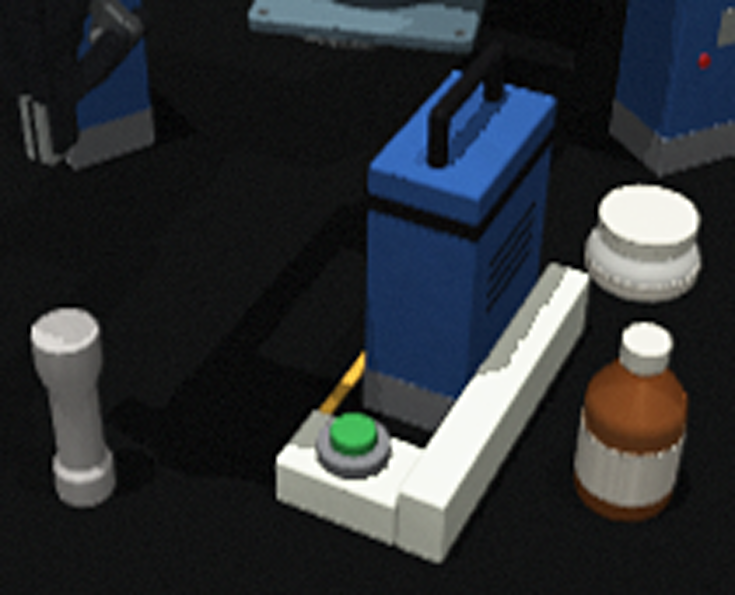

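```bash
python3 -c "
from station import manip
print(manip.job_done())"
```

```text
the job is handed in; nothing more can be done
None
```

The battery box is in the taped bay against the charger's stop, and the green button has been pressed and released. I handed the job in at about 18 s of the 64 s allowed.

- **Choice of box:** I took the blue box farthest from the base, at about 490 mm. The other two are at about 358 and 344 mm.
- **Push:** I pushed the grey band with two half-open fingertips and the tool tilted 35°, for about 90 mm. The pushing force was about 5–7 N, rising to about 34 N at the stop. A second low push, offset to the near side, seated it.
- **Box position:** The last top-view corner fit, taken before that second push, gave x = −35.4 mm and y = +0.8 mm in the charger's frame. The target is −35 and 0.
- **Flatness:** That fit also showed a yaw of +0.6°, which doesn't quite agree with flat but is about the limit of my pixel reading. The offset push met stiff resistance at once, about 14 N more for 0.3 mm. I take that to mean the back is flat, but I couldn't see the foot of the stop to confirm it.
- **Button:** It went down 6 mm and bottomed out, with the force rising to 12.7 N. In the last pictures it is back up.
- **Final pictures:** The box is upright, the torch, bottle and jar are where they stood, and the arm is clear of everything.

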